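Find the tired shock mount at the inspection table

ROBOT

A 6-joint arm with a two-finger parallel gripper is mounted at the origin on the work surface. World frame = base frame: x ahead of the robot, y to its left, z up, the work surface at z = 0. Lengths are in mm, angles in degrees, forces in N, time in s.
With the tool pointing down it reaches from about 300 to 850 mm from the base axis. Payload 5.4 kg.
Tool frame: the origin (TCP) lies where the fingers leave the gripper's body, on its centre line; the fingertips stand 73 mm ahead of it and the grasp point (between the pads) lies 54 mm ahead of it; x points along the fingers, y is the direction in which the jaws open and shut, and the axes are right-handed (so a half turn about x gives the same grasp; the last joint's range is limited). The gripper opens to 85 mm and grips with 20 to 120 N. Pads are 22 mm wide; open, the fingers measure 114 mm over their backs; the gripper's body (76 mm by 85 mm) begins 54 mm behind the grasp point. The pads swing forward as they close: fully open they stand 13 mm farther back than shut.
Start: joints at [-85.033, 9.076, 91.501, -0, 79.423, -12.038], TCP at [168.142, -549.85, 303.899] pointing down, gripper open.
Joint ranges: [-166.64, 166.64], [-54.1, 131.32], [10.49, 154.53], [-73.88, 253.88], [9.74, 151.15], [-171.62, 171.62]. Speed limits (degrees/s): [147.25, 147.25, 180, 180, 180, 180].

INTERFACE

Orientations are given as a 3x3 rotation matrix whose columns are the frame's x, y, z axes.
In Python, from rig import ctrl, camera, camera_params, workorder, look_for, regions_of, spot_point gives the robot as it stands.
- The arm moves only by the tool drive_tool, never from a script. Its argument "commands" is a list of rows, each an object of numbers: "x", "y", "z": the shift along the world's x, y, z in cm; "ax", "ay", "az": the turn, a rotation vector about the world's x, y, z in degrees; "gripper": the closure, from -1 (fully open) to 1 (shut). In form: [{"x": .., "y": .., "z": .., "ax": .., "ay": .., "az": .., "gripper": ..}, ...]. A call has 1 to 8 rows; each row is the pose to reach, as a shift and turn from the pose commanded when the call began; what a row does not reach only later rows make up. A row lasts 1/8 s, in which the tool goes at most 62.5 mm and 10.7 degrees, less where a joint would pass 70% of its speed; a pose out of reach is approached as far as the arm can. A call with a gripper value outside its range is refused whole. The fingers move at their own pace and stop on an object; "force" is the grip in N (left out, the last holds). Time passes only in rows, so rows that repeat a pose let the fingers close. It gives the time, the measured TCP pose, the force and the opening at its end, in the units of the state.
- ctrl.observe(): the state, without advancing time (a new reading comes with each control period).
- camera(name): name is "scene" or "top" or "wrist"; returns the picture (400x640x3 uint8, red, green, blue); there is no depth.
- camera_params(name): a dict with "fx", "fy", "cx", "cy" (pixels), "D" ([k1, k2, p1, p2, k3] as OpenCV has them; the pictures are not rectified), "origin" and "rotation" of the camera in the world; the wrist camera has in their place "hand_eye" (4x4, takes a point from camera to tool coordinates, whose origin is the TCP and whose axes are the tool frame's). Camera axes: x right, y up, looking along -z (the intrinsics and any distortion apply to the point x, -y, -z); pixel columns grow to the right and rows downward; lengths in mm; the calibration is good to about 2 mm. A picture is of the moment at which its call begins: read the wrist's pose just before it. camera_params takes no time and is no camera call.
- workorder.hand_in(): hands the job in, once; it reports no verdict.
Trained networks look in the newest picture that a camera, given by its name, has taken for a name from the list of things; names that differ only in an ending like _2 or _b are one class to them, and where a whole thing is asked for, a point or a joint stands for the part that bears it (a point fixed in the world has none). Each returns a list of dicts, best first, with "conf" (0 to 1); they miss things now and then, are a little off and sometimes report something else, mostly with a low value. They report only what shows in the picture. A call takes as long as a camera call.
- look_for(name, camera): "bbox" ([centre column, centre row, width, height] in pixels, round what is visible of it).
- regions_of(name, camera): "mask" (400x640 bool, what is visible of it) and "bbox" ([centre column, centre row, width, height] in pixels, round what is visible of it).
- spot_point(name, camera): "point" ([column, row] in pixels: a listed point, or the origin of a listed thing).
The state is a dict: "t": time; "q": joint angles; "dq": joint speeds; "joint_torque": joint torques, N m; "eef_pos": TCP position; "tcp_rot": TCP orientation; "ft_force": force on the tool from outside, world axes, zero at the start; "moment": the same for the moment, N m; "gripper_width": finger opening in mm.
Only numpy, scipy, OpenCV 4.12 (cv2) and the standard library are available. Lean on these libraries where they do the work, as an engineer would, in place of code of your own. Each camera call takes 0.05 s, during which the arm holds its last target.

TASK

Three shock mounts from the cap conveyor stand in test blocks on the inspection table, and one has gone soft: with the fingertips press each round rubber pad about 5 mm or more down, going from the robot's left to its right, to feel which is the softest, and then push the square steel tag on that same block fully down to mark the mount for replacement. Leave the other two tags up, let all pads spring back, and do not lift, tip or shove the blocks or the things lying around.

Things in the scene. Friction and masses are not known exactly. Their poses are not given: they have to be found in the camera images.
- block_p: one of three alike loose test blocks: grey slab 150 x 80 x 25 mm, 0.85 kg. Origin under its centre; x along the 150 mm, away from the robot within 17 degrees; z up. Rubber pad on a spring 35 mm ahead of the centre, square steel tag 45 mm behind it. One block stands left (y about 0.25), one in the middle, one right (y about -0.25); which is where changes, names tell nothing of the springs
- padtop_p (a point): centre of the flat top of the round rubber pad (48 mm across, 18 mm thick) of block_p, 62 mm above the table when free; moves with the pad
- pad_p (a joint): how far the spring pad of block_p is pressed straight down, m: 0 free, 0.016 at its stop (free, all sag under half a millimetre); it springs back when let go. Pressing 5 mm takes about 2 to 7 N, depending on the spring; force grows evenly with depth, and each spring is at least 1.5 times as stiff as the next softer one
- tagtop_p (a point): centre of the flat square steel head (30 x 30 mm, 8 mm thick) of the tag of block_p, about 66 mm above the table when up, 48 mm when fully down; moves with the tag
- tag_p (a joint): how far the tag of block_p is pushed straight down, m: 0 to 0.003 at the start (up), 0.018 fully down, with its head sitting on the dark guide block; a push of about 3 N moves it, and it stays where it is left
- block_q: one of three alike loose test blocks: grey slab 150 x 80 x 25 mm, 0.85 kg. Origin under its centre; x along the 150 mm, away from the robot within 17 degrees; z up. Rubber pad on a spring 35 mm ahead of the centre, square steel tag 45 mm behind it. One block stands left (y about 0.25), one in the middle, one right (y about -0.25); which is where changes, names tell nothing of the springs
- padtop_q (a point): centre of the flat top of the round rubber pad (48 mm across, 18 mm thick) of block_q, 62 mm above the table when free; moves with the pad
- pad_q (a joint): how far the spring pad of block_q is pressed straight down, m: 0 free, 0.016 at its stop (free, all sag under half a millimetre); it springs back when let go. Pressing 5 mm takes about 2 to 7 N, depending on the spring; force grows evenly with depth, and each spring is at least 1.5 times as stiff as the next softer one
- tagtop_q (a point): centre of the flat square steel head (30 x 30 mm, 8 mm thick) of the tag of block_q, about 66 mm above the table when up, 48 mm when fully down; moves with the tag
- tag_q (a joint): how far the tag of block_q is pushed straight down, m: 0 to 0.003 at the start (up), 0.018 fully down, with its head sitting on the dark guide block; a push of about 3 N moves it, and it stays where it is left
- block_r: one of three alike loose test blocks: grey slab 150 x 80 x 25 mm, 0.85 kg. Origin under its centre; x along the 150 mm, away from the robot within 17 degrees; z up. Rubber pad on a spring 35 mm ahead of the centre, square steel tag 45 mm behind it. One block stands left (y about 0.25), one in the middle, one right (y about -0.25); which is where changes, names tell nothing of the springs
- padtop_r (a point): centre of the flat top of the round rubber pad (48 mm across, 18 mm thick) of block_r, 62 mm above the table when free; moves with the pad
- pad_r (a joint): how far the spring pad of block_r is pressed straight down, m: 0 free, 0.016 at its stop (free, all sag under half a millimetre); it springs back when let go. Pressing 5 mm takes about 2 to 7 N, depending on the spring; force grows evenly with depth, and each spring is at least 1.5 times as stiff as the next softer one
- tagtop_r (a point): centre of the flat square steel head (30 x 30 mm, 8 mm thick) of the tag of block_r, about 66 mm above the table when up, 48 mm when fully down; moves with the tag
- tag_r (a joint): how far the tag of block_r is pushed straight down, m: 0 to 0.003 at the start (up), 0.018 fully down, with its head sitting on the dark guide block; a push of about 3 N moves it, and it stays where it is left
- cap_1: bystander: cream moulded cap with a flat side tab, 34 mm across, 16 mm high, the tab reaching 39 mm from the centre; lies between the left and middle blocks; origin under its round part
- cap_2: bystander: cream moulded cap like cap_1; lies between the middle and right blocks
- tape_roll: bystander: cardboard ring lying flat, 90 mm across, 24 mm high, beyond the blocks; origin under its centre
- flask: bystander: blue drinking bottle, 66 mm across, 190 mm high, standing at the left of the blocks; origin under its centre
- parts_bin: bystander: open grey bin 100 x 160 x 50 mm with caps in it, beyond the blocks; origin under its centre
- driver: bystander: screwdriver with a black handle lying at the right of the blocks; origin under its middle
- jar: bystander: clear jar with a white lid, 60 mm across, 75 mm high, beyond the left block; origin under its centre

How it is judged (in metres and radians):
On the way, in this order (a step that is already met when the one before it is completed fails the run):
1. the fingers press the pad of the block at the robot's left (at least 3 mm) (((world y of block_p above 0.12 m and value of joint pad_p above 0.003 m and contact force between the fingers and block_p above 0.5 N) or (world y of block_q above 0.12 m and value of joint pad_q above 0.003 m and contact force between the fingers and block_q above 0.5 N) or (world y of block_r above 0.12 m and value of joint pad_r above 0.003 m and contact force between the fingers and block_r above 0.5 N))), for 0.1 s.
2. the fingers press the pad of the middle block (at least 3 mm) (((world y of block_p between -0.12 and 0.12 m and value of joint pad_p above 0.003 m and contact force between the fingers and block_p above 0.5 N) or (world y of block_q between -0.12 and 0.12 m and value of joint pad_q above 0.003 m and contact force between the fingers and block_q above 0.5 N) or (world y of block_r between -0.12 and 0.12 m and value of joint pad_r above 0.003 m and contact force between the fingers and block_r above 0.5 N))), for 0.1 s.
3. the fingers press the pad of the block at the robot's right (at least 3 mm) (((world y of block_p below -0.12 m and value of joint pad_p above 0.003 m and contact force between the fingers and block_p above 0.5 N) or (world y of block_q below -0.12 m and value of joint pad_q above 0.003 m and contact force between the fingers and block_q above 0.5 N) or (world y of block_r below -0.12 m and value of joint pad_r above 0.003 m and contact force between the fingers and block_r above 0.5 N))), for 0.1 s.
4. the tag of the block with the softest pad (the one whose free pad sags the most under its own weight) is pushed down (((value of joint tag_p above 0.0145 m and value of joint pad_p above 0.00036 m) or (value of joint tag_q above 0.0145 m and value of joint pad_q above 0.00036 m) or (value of joint tag_r above 0.0145 m and value of joint pad_r above 0.00036 m))), for 0.1 s.
At the end, for the whole second after the job is handed in: The tag of the block with the softest pad is at least 14.5 mm down (of 18), the other two tags less than 6 mm, all pads free again (under 2 mm), and the blocks level, at rest and within 25 mm of where they stood (((value of joint tag_p above 0.0145 m and value of joint pad_p above 0.00036 m and value of joint each of tag_q, tag_r below 0.006 m) or (value of joint tag_q above 0.0145 m and value of joint pad_q above 0.00036 m and value of joint each of tag_p, tag_r below 0.006 m) or (value of joint tag_r above 0.0145 m and value of joint pad_r above 0.00036 m and value of joint each of tag_p, tag_q below 0.006 m)) and value of joint each of pad_p, pad_q, pad_r below 0.002 m and distance of each of block_p, block_q, block_r from where it was at the start of the episode below 0.025 m and angle between each of block_p, block_q, block_r's own z axis and vertical below 0.05 rad and linear speed of each of block_p, block_q, block_r below 0.02 m/s); the robot touches nothing.
It fails at once if a second tag is pushed down (more than 6 mm) (value of joint each of tag_q, tag_r above 0.006 m or value of joint each of tag_p, tag_r above 0.006 m or value of joint each of tag_p, tag_q above 0.006 m).
It fails at once if a test block is lifted (10 mm), tipped or shoved more than 25 mm (height (world z) of any of block_p, block_q, block_r above 0.01 m or angle between any of block_p, block_q, block_r's own z axis and vertical above 0.12 rad or distance of any of block_p, block_q, block_r from where it was at the start of the episode above 0.025 m).
It fails at once if a bystander is lifted or moved more than 30 mm (distance of any of cap_1, cap_2, tape_roll, flask, parts_bin, driver, jar from where it was at the start of the episode above 0.03 m or height (world z) of any of cap_1, cap_2, tape_roll, flask, parts_bin, driver, jar above 0.03 m).
It also fails if it takes over 58 s, if anything falls off the work surface, if the arm or the gripper's body presses on something with over 40 N, if the wrist force passes 120 N, or if a joint passes its speed limit or range.

## Working session

There is one attempt and no reset: what is moved stays moved. The work goes in short steps, Python scripts to look and compute and a tool call to move; the robot and the scene stay as the last step left them, time stands still between calls to the robot, and variables do not carry over. Pictures are saved under pics/ and viewed, and the job is handed in when it is done.

Besides the shell and the picture viewer there is one more tool, called after "Request:" as name(argument=value, ...), one argument or row to a line, values as JSON. drive_tool: Moves the arm, as the interface text tells. Its arguments: {"type":"object","properties":{"commands":{"type":"array"},"force":{"type":"number"}},"required":["commands"]}

```bash
mkdir -p pics; ls
cat > h.py <<'E'
import numpy as np, cv2
from rig import ctrl, camera, camera_params, workorder, look_for, regions_of, spot_point
def ray(name,uv):
    p=camera_params(name)
    K=np.array([[p['fx'],0,p['cx']],[0,p['fy'],p['cy']],[0,0,1]],float)
    n=cv2.undistortPoints(np.array([[uv]],float),K,np.array(p['D'],float))[0,0]
    d=np.array([n[0],-n[1],-1.])
    return np.array(p['origin'],float),np.array(p['rotation'],float)@d
def atz(name,uv,z):
    o,d=ray(name,uv); return o+d*(z-o[2])/d[2]
E
python3 - <<'E'
from h import *
s=ctrl.observe(); print(s)
for n in('scene','top'):
    im=camera(n); cv2.imwrite(f'pics/{n}0.png',im[:,:,::-1])
    for k,z in(('padtop_p',62),('tagtop_p',66),('block_p',0)):
        for r in spot_point(k,n)[:6]:
            print(n,k,round(r['conf'],2),np.round(r['point'],1),np.round(atz(n,r['point'],z),1))
E
```

```text
pics
{'t': 0.0, 'q': array([-8.50327354e+01,  9.11211035e+00,  9.15733448e+01, -2.10612469e-03,
        7.94216718e+01, -1.20370792e+01]), 'dq': array([ 0.04106053,  0.02738442, -0.07226028,  0.06354346,  0.06728083,
       -0.02141724]), 'joint_torque': array([-1.01109534e-03, -3.95999122e+01, -3.31429052e+01, -4.95320328e-04,
        8.33018421e-03, -1.11783385e-05]), 'eef_pos': array([ 168.0927983 , -549.39135946,  302.91181562]), 'tcp_rot': array([[-1.97890687e-04,  2.92450508e-01, -9.56280639e-01],
       [ 1.85956551e-03, -9.56278897e-01, -2.92450360e-01],
       [-9.99998251e-01, -1.83613970e-03, -3.54592192e-04]]), 'ft_force': array([ 0.30053402,  0.20836948, -0.19530569]), 'moment': array([-0.01723305,  0.01447245, -0.0115602 ]), 'gripper_width': 85.1410357630427}
scene padtop_p 0.72 [249.4 198.6] [ 499.4 -247.8   62. ]
scene padtop_p 0.64 [324.5 199.4] [575.6  -6.   62. ]
scene padtop_p 0.6 [385.2 172.6] [513.8 235.3  62. ]
scene tagtop_p 0.64 [251.2 185.3] [ 443.1 -231.4   66. ]
scene tagtop_p 0.61 [321.4 181.8] [496.8   5.5  66. ]
scene tagtop_p 0.42 [377.6 156.8] [432.4 236.8  66. ]
scene block_p 0.82 [324.1 203.9] [541.2   1.6   0. ]
scene block_p 0.57 [380.8 178.6] [480.8 236.4   0. ]
scene block_p 0.56 [252.2 205.3] [ 475.2 -242.1    0. ]
top padtop_p 0.79 [319.1 207.5] [573.2 -13.2  62. ]
top padtop_p 0.73 [311.5 233.1] [505.5   5.6  62. ]
top padtop_p 0.55 [406.2 237.1] [ 498.5 -242.2   62. ]
top padtop_p 0.53 [221.9 228.4] [514.1 241.4  62. ]
top padtop_p 0.35 [358.9 225.1] [ 528.3 -118.2   62. ]
top tagtop_p 0.72 [399.3 262.5] [ 432.3 -223.1   66. ]
top tagtop_p 0.54 [218.5 259.8] [431.9 246.4  66. ]
top tagtop_p 0.43 [307.8 235.8] [498.1  15.1  66. ]
top block_p 0.8 [402.4 248. ] [ 471.9 -242.6    0. ]
top block_p 0.79 [312.2 219.7] [546.1   5.5   0. ]
top block_p 0.64 [225.9 243.8] [476.  241.5   0. ]
```

Run:
```python
import cv2
a=cv2.imread('pics/top0.png')[130:310,160:480]; cv2.imwrite('pics/top0z.png',cv2.resize(a,(800,450),interpolation=cv2.INTER_CUBIC))
a=cv2.imread('pics/scene0.png')[80:280,180:480]; cv2.imwrite('pics/scene0z.png',cv2.resize(a,(800,533),interpolation=cv2.INTER_CUBIC))
```

```text
(no output)
```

View pics/top0z.png

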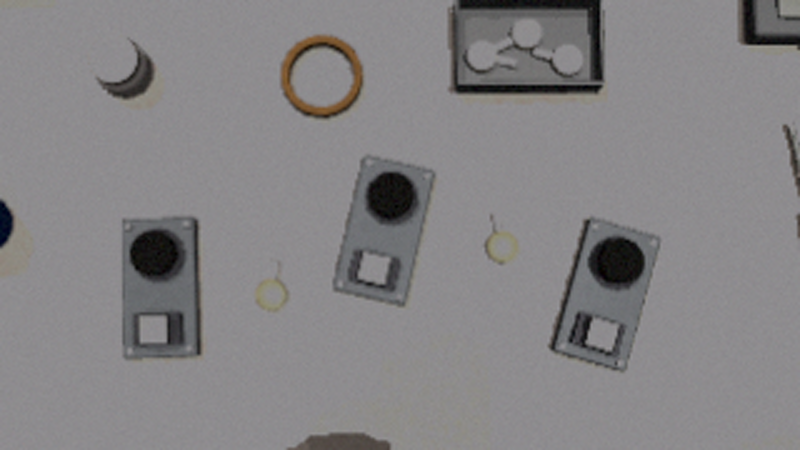

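View pics/scene0z.png

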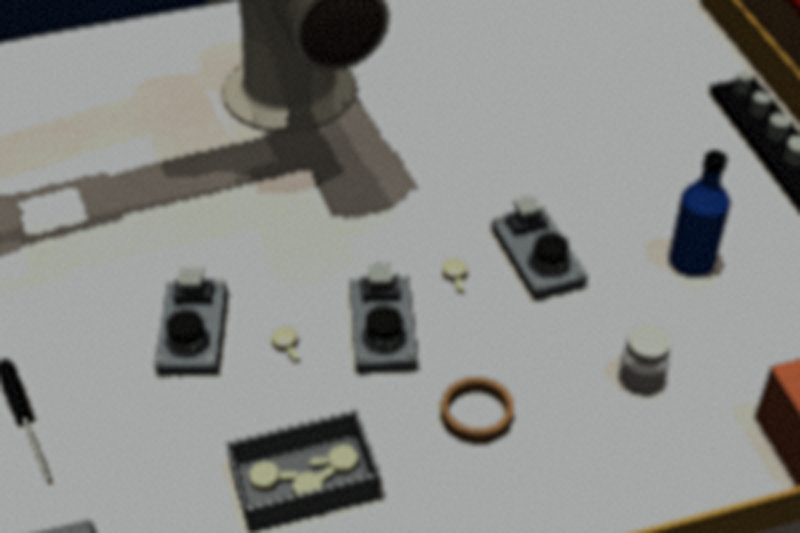

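The top zoom shows three blocks. Pads are at about (222,231), (316,208) and (407,234) in full pixels, and tags at about (221,262), (310,237) and (401,263). The caps lie in the gaps, and the flask is at the left edge.

Run:
```python
from h import *
T=dict(padL=(222,231.2,62),padM=(316.4,208,62),padR=(406.8,234.4,62),tagL=(221.2,261.6,66),tagM=(309.6,237.2,66),tagR=(400.8,263.2,66))
for k,v in T.items(): print(k,np.round(atz('top',v[:2],v[2]),1))
for k in('L','M','R'):
    print(k, np.linalg.norm(atz('top',T['pad'+k][:2],62)-atz('top',T['tag'+k][:2],66)))
for n in('scene','top'):
    camera(n)
    for r in spot_point('flask',n)[:2]: print(n,r['conf'],atz(n,r['point'],0))
    for k,z in(('padtop_p',62),('tagtop_p',66)):
        for r in regions_of(k,n)[:5]:
            ys,xs=np.where(r['mask']);c=(xs.mean(),ys.mean())
            print(n,k,round(r['conf'],2),np.round(c,1),r['bbox'],np.round(atz(n,c,z),1))
```

```text
padL [506.7 240.8  62. ]
padM [571.7  -6.1  62. ]
padR [ 505.6 -243.8   62. ]
tagL [427.4 239.1  66. ]
tagM [494.5  10.3  66. ]
tagR [ 430.5 -227.    66. ]
L 79.46197649558093
M 79.04170209958903
R 77.02693591048917
scene 0.8 [547.38370227 434.5113828    0.        ]
scene padtop_p 0.73 [248.3 201.8] [250.5, 201.9, 13.3, 17.5] [ 512.6 -253.7   62. ]
scene padtop_p 0.67 [386.8 172.4] [387.9, 173.4, 12.4, 11.1] [514.4 241.2  62. ]
scene padtop_p 0.46 [323.7 200.6] [322.9, 201.2, 17.1, 12.0] [580. -10.  62.]
scene tagtop_p 0.63 [251.5 183.4] [251.3, 185.3, 7.8, 8.0] [ 434.3 -228.8   66. ]
scene tagtop_p 0.55 [377.4 156.7] [376.2, 157.5, 8.3, 6.0] [431.9 236.1  66. ]
scene tagtop_p 0.28 [249.4 201.7] [248.1, 202.5, 12.8, 16.2] [ 517.2 -250.3   66. ]
top 0.75 [707.22707    289.69772515   0.        ]
top 0.64 [544.79115083 440.18218291   0.        ]
top padtop_p 0.83 [221. 231.] [222.6, 230.4, 18.1, 18.9] [507.1 243.6  62. ]
top padtop_p 0.69 [407.3 233.8] [407.1, 233.7, 22.6, 19.2] [ 507.2 -245.    62. ]
top padtop_p 0.63 [315.7 207.8] [317.6, 210.2, 15.0, 21.7] [572.3  -4.2  62. ]
top tagtop_p 0.64 [221.1 261.6] [223.3, 259.6, 17.8, 8.8] [427.2 239.4  66. ]
top tagtop_p 0.58 [399.9 263.2] [400.0, 263.6, 11.3, 15.3] [ 430.5 -224.6   66. ]
```

Request:
drive_tool(
  commands=[
    {"x": 4, "y": 5, "z": 0, "gripper": 1},
    {"x": 8, "y": 10, "z": 0, "gripper": 1},
    {"x": 11, "y": 15, "gripper": 1},
    {"x": 13, "y": 20, "gripper": 1},
    {"x": 15, "y": 26, "gripper": 1},
    {"x": 17, "y": 32, "gripper": 1},
    {"x": 19, "y": 38, "gripper": 1},
    {"x": 21, "y": 44, "gripper": 1},
  ],
)

```text
validation failed for argument at $.co...
```

Pad-to-tag spacings come out at 77–79 mm against the expected 80 mm. The flask is well clear, at y=437. The drive call was refused, so I'll resend it with complete rows.

Request:
drive_tool(
  commands=[
    {"x": 4, "y": 5, "z": 0, "ax": 0, "ay": 0, "az": 0, "gripper": 1},
    {"x": 8, "y": 10, "z": 0, "ax": 0, "ay": 0, "az": 0, "gripper": 1},
    {"x": 11, "y": 15, "z": 0, "ax": 0, "ay": 0, "az": 0, "gripper": 1},
    {"x": 13, "y": 20, "z": 0, "ax": 0, "ay": 0, "az": 0, "gripper": 1},
    {"x": 15, "y": 26, "z": 0, "ax": 0, "ay": 0, "az": 0, "gripper": 1},
    {"x": 17, "y": 32, "z": 0, "ax": 0, "ay": 0, "az": 0, "gripper": 1},
    {"x": 19, "y": 38, "z": 0, "ax": 0, "ay": 0, "az": 0, "gripper": 1},
    {"x": 21, "y": 44, "z": 0, "ax": 0, "ay": 0, "az": 0, "gripper": 1},
  ],
)

```text
t: 1.8
eef_pos: [377.5, -110.8, 304.3]
tcp_rot: [[0.001, 0.292, -0.956], [-0.001, -0.956, -0.292], [-1.0, 0.001, -0.001]]
ft_force: [1.2, -0.9, -0.3]
gripper_width: 0.2
```

Request:
drive_tool(
  commands=[
    {"x": 2, "y": 5.5, "z": 0, "ax": 0, "ay": 0, "az": 0, "gripper": 1},
    {"x": 4, "y": 11, "z": 0, "ax": 0, "ay": 0, "az": 0, "gripper": 1},
    {"x": 6, "y": 16.5, "z": 0, "ax": 0, "ay": 0, "az": 0, "gripper": 1},
    {"x": 8, "y": 22, "z": 0, "ax": 0, "ay": 0, "az": 0, "gripper": 1},
    {"x": 10, "y": 27.5, "z": 0, "ax": 0, "ay": 0, "az": 0, "gripper": 1},
    {"x": 12, "y": 32.5, "z": 0, "ax": 0, "ay": 0, "az": 0, "gripper": 1},
    {"x": 13, "y": 35.2, "z": -2, "ax": 0, "ay": 0, "az": 0, "gripper": 1},
    {"x": 13, "y": 35.2, "z": -7, "ax": 0, "ay": 0, "az": 0, "gripper": 1},
  ],
)

```text
t: 2.8
eef_pos: [509.4, 241.8, 235.9]
tcp_rot: [[0.007, 0.295, -0.955], [0.002, -0.955, -0.295], [-1.0, 0.0, -0.007]]
ft_force: [0.5, 0.2, -0.1]
gripper_width: 0.2
```

Request:
drive_tool(
  commands=[
    {"x": 0, "y": 0, "z": -4, "ax": 0, "ay": 0, "az": 0, "gripper": 1},
    {"x": 0, "y": 0, "z": -7, "ax": 0, "ay": 0, "az": 0, "gripper": 1},
    {"x": 0, "y": 0, "z": -8, "ax": 0, "ay": 0, "az": 0, "gripper": 1},
    {"x": 0, "y": 0, "z": -8, "ax": 0, "ay": 0, "az": 0, "gripper": 1},
  ],
)

```text
t: 3.3
eef_pos: [507.3, 239.3, 154.1]
tcp_rot: [[-0.0, 0.292, -0.956], [-0.0, -0.956, -0.292], [-1.0, -0.0, 0.0]]
ft_force: [1.4, 0.4, 0.2]
gripper_width: 0.2
```

Run:
```python
from h import *
s=ctrl.observe(); print(s['t'],s['eef_pos'],s['ft_force'])
p=camera_params('wrist');im=camera('wrist'); cv2.imwrite('pics/w1.png',im[:,:,::-1])
a=camera('scene'); cv2.imwrite('pics/s1.png',cv2.resize(a[100:240,300:500,::-1],(800,560)))
print(p['hand_eye'])
```

```text
3.3 [507.29665857 239.31455738 154.05703881] [1.3943626  0.38580951 0.23555145]
[[ 3.91745866e-04  3.06242435e-01 -9.51953474e-01 -6.95927393e+01]
 [ 9.99999554e-01  6.97901069e-04  6.36031730e-04 -4.24493334e-01]
 [ 8.59149254e-04 -9.51953299e-01 -3.06242025e-01 -7.85784731e+01]
 [ 0.00000000e+00  0.00000000e+00  0.00000000e+00  1.00000000e+00]]
```

View pics/w1.png

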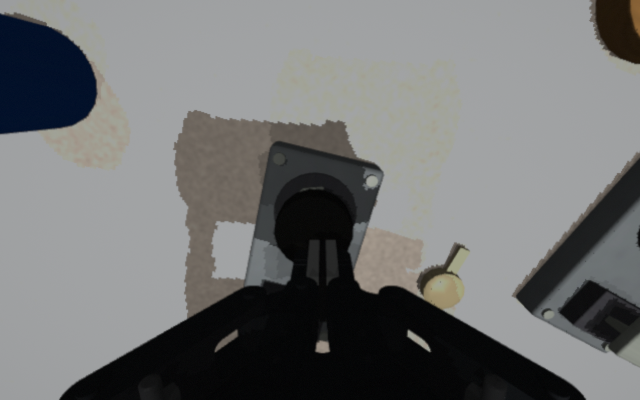

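View pics/s1.png

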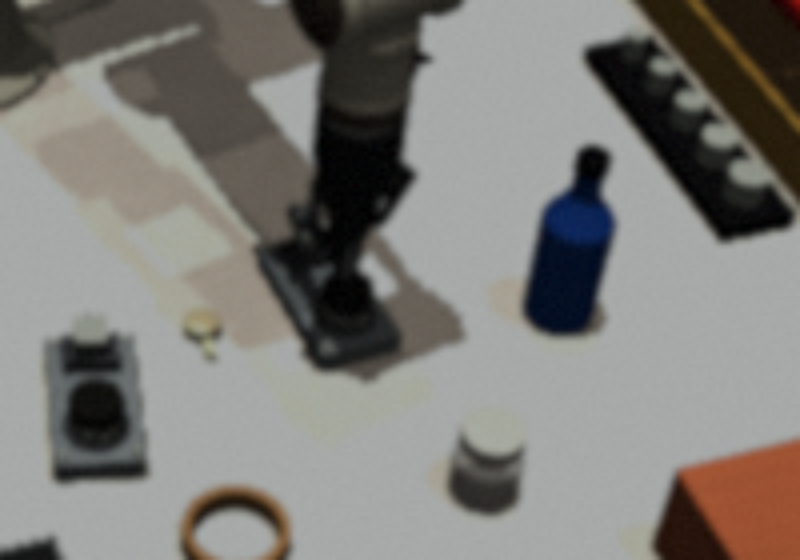

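The wrist view shows the closed tips at about (322,240) over the left pad, which is centred near (314,231). I'll check that with the calibration.

```bash
cat >> h.py <<'E'
def watz(uv,z,s):
    p=camera_params('wrist')
    K=np.array([[p['fx'],0,p['cx']],[0,p['fy'],p['cy']],[0,0,1]],float)
    n=cv2.undistortPoints(np.array([[uv]],float),K,np.array(p['D'],float))[0,0]
    H=np.array(p['hand_eye']); R=np.array(s['tcp_rot'])
    o=np.array(s['eef_pos'])+R@H[:3,3]; d=R@H[:3,:3]@np.array([n[0],-n[1],-1.])
    return o+d*(z-o[2])/d[2]
E
python3 - <<'E'
from h import *
s=ctrl.observe()
camera('wrist')
for uv,z in(((314,231),62),((322,240),81),((275,228),62),((355,228),62),((314,190),62)): print(uv,np.round(watz(uv,z,s),1))
for k in('padtop_p','tagtop_p'):
  for r in spot_point(k,'wrist')[:4]: print(k,r['conf'],r['point'],watz(r['point'],62 if k[0]=='p' else 66,s))
E
```

```text
(314, 231) [511.5 246.1  62. ]
(322, 240) [516.1 242.5  81. ]
(275, 228) [506.6 268.7  62. ]
(355, 228) [520.4 223.5  62. ]
(314, 190) [535.8 253.3  62. ]
padtop_p 0.56 [314.8, 233.5] [510.06885381 245.2069119   62.        ]
```

The pad lies at about (511,245) with a measured diameter of 47 mm, which matches. I'll shift slightly and press.

Request:
drive_tool(
  commands=[
    {"x": 0.2, "y": 0.3, "z": -1.0, "ax": 0, "ay": 0, "az": 0, "gripper": 1},
    {"x": 0.2, "y": 0.3, "z": -1.6, "ax": 0, "ay": 0, "az": 0, "gripper": 1},
    {"x": 0.2, "y": 0.3, "z": -1.6, "ax": 0, "ay": 0, "az": 0, "gripper": 1},
    {"x": 0.2, "y": 0.3, "z": -1.6, "ax": 0, "ay": 0, "az": 0, "gripper": 1},
  ],
)

```text
t: 4.05
eef_pos: [509.2, 242.3, 137.8]
tcp_rot: [[-0.0, 0.292, -0.956], [-0.0, -0.956, -0.292], [-1.0, 0.0, 0.0]]
ft_force: [-0.5, -0.2, -0.1]
gripper_width: 0.1
```

Request:
drive_tool(
  commands=[
    {"x": 0, "y": 0, "z": -0.3, "ax": 0, "ay": 0, "az": 0, "gripper": 1},
    {"x": 0, "y": 0, "z": -0.6, "ax": 0, "ay": 0, "az": 0, "gripper": 1},
    {"x": 0, "y": 0, "z": -0.6, "ax": 0, "ay": 0, "az": 0, "gripper": 1},
    {"x": 0, "y": 0, "z": -0.6, "ax": 0, "ay": 0, "az": 0, "gripper": 1},
  ],
)

```text
t: 4.55
eef_pos: [509.4, 242.4, 132.2]
tcp_rot: [[0.001, 0.292, -0.956], [0.0, -0.956, -0.292], [-1.0, 0.0, -0.001]]
ft_force: [0.6, -0.2, 2.6]
gripper_width: 0.3
```

Request:
drive_tool(
  commands=[
    {"x": 0, "y": 0, "z": -0.3, "ax": 0, "ay": 0, "az": 0, "gripper": 1},
    {"x": 0, "y": 0, "z": -0.3, "ax": 0, "ay": 0, "az": 0, "gripper": 1},
    {"x": 0, "y": 0, "z": -0.3, "ax": 0, "ay": 0, "az": 0, "gripper": 1},
  ],
)

```text
t: 4.92
eef_pos: [509.5, 242.4, 129.2]
tcp_rot: [[0.001, 0.293, -0.956], [0.0, -0.956, -0.293], [-1.0, 0.0, -0.001]]
ft_force: [-0.0, -0.0, 3.9]
gripper_width: -0.2
```

Request:
drive_tool(
  commands=[
    {"x": 0, "y": 0, "z": -0.3, "ax": 0, "ay": 0, "az": 0, "gripper": 1},
    {"x": 0, "y": 0, "z": -0.3, "ax": 0, "ay": 0, "az": 0, "gripper": 1},
    {"x": 0, "y": 0, "z": -0.3, "ax": 0, "ay": 0, "az": 0, "gripper": 1},
  ],
)

```text
t: 5.3
eef_pos: [509.5, 242.4, 126.3]
tcp_rot: [[0.001, 0.293, -0.956], [0.0, -0.956, -0.293], [-1.0, 0.0, -0.001]]
ft_force: [-0.6, -0.8, 5.8]
gripper_width: -0.1
```

```bash
cat > m.py <<'E'
from h import *
F=[];Z=[]
for i in range(10):
    camera('scene'); s=ctrl.observe(); F.append(s['ft_force'][2]); Z.append(s['eef_pos'][2])
print(s['t'],'F',np.mean(F),np.std(F),'tip z',np.mean(Z)-73, s['eef_pos'])
E
python3 m.py
```

```text
5.8 F 6.508797190750895 0.5707527929924517 tip z 53.363639679070545 [509.49297171 242.37939519 126.38620091]
```

Request:
drive_tool(
  commands=[
    {"x": 0, "y": 0, "z": 0.4, "ax": 0, "ay": 0, "az": 0, "gripper": 1},
    {"x": 0, "y": 0, "z": 0.4, "ax": 0, "ay": 0, "az": 0, "gripper": 1},
    {"x": 0, "y": 0, "z": 0.4, "ax": 0, "ay": 0, "az": 0, "gripper": 1},
  ],
)

```text
t: 6.18
eef_pos: [509.5, 242.4, 129.9]
tcp_rot: [[0.001, 0.292, -0.956], [0.0, -0.956, -0.292], [-1.0, 0.0, -0.001]]
ft_force: [1.5, 0.6, 3.3]
gripper_width: -0.4
```

```bash
python3 m.py
```

```text
6.675 F 3.6438542118499475 0.6456235843156994 tip z 56.984062189544034 [509.46046631 242.3741607  130.02976683]
```

The left pad measures about 0.79 N/mm. Next is the middle pad.

Request:
drive_tool(
  commands=[
    {"x": 0, "y": 0, "z": 4, "ax": 0, "ay": 0, "az": 0, "gripper": 1},
    {"x": 0.5, "y": -2, "z": 7, "ax": 0, "ay": 0, "az": 0, "gripper": 1},
    {"x": 2, "y": -8, "z": 7, "ax": 0, "ay": 0, "az": 0, "gripper": 1},
    {"x": 3.5, "y": -14, "z": 7, "ax": 0, "ay": 0, "az": 0, "gripper": 1},
    {"x": 5, "y": -20, "z": 7, "ax": 0, "ay": 0, "az": 0, "gripper": 1},
    {"x": 6.3, "y": -24.9, "z": 6, "ax": 0, "ay": 0, "az": 0, "gripper": 1},
    {"x": 6.3, "y": -24.9, "z": 3, "ax": 0, "ay": 0, "az": 0, "gripper": 1},
    {"x": 6.3, "y": -24.9, "z": 3, "ax": 0, "ay": 0, "az": 0, "gripper": 1},
  ],
)

```text
t: 7.68
eef_pos: [569.2, -6.5, 156.1]
tcp_rot: [[-0.009, 0.291, -0.957], [0.002, -0.957, -0.291], [-1.0, -0.005, 0.008]]
ft_force: [-0.5, 0.3, 0.8]
gripper_width: -0.4
```

```bash
cat > w.py <<'E'
from h import *
import sys
s=ctrl.observe(); print(s['t'],s['eef_pos'],s['ft_force'])
im=camera('wrist'); cv2.imwrite(f'pics/{sys.argv[1]}.png',im[:,:,::-1])
for k in('padtop_p','tagtop_p'):
  for r in spot_point(k,'wrist')[:4]: print(k,r['conf'],r['point'],watz(r['point'],62 if k[0]=='p' else 66,s))
E
python3 w.py w2
```

```text
7.675 [569.17237772  -6.47114603 156.14640216] [-0.46508786  0.31217484  0.81119973]
padtop_p 0.72 [326.5, 227.0] [575.69795903  -6.15740564  62.        ]
```

View pics/w2.png

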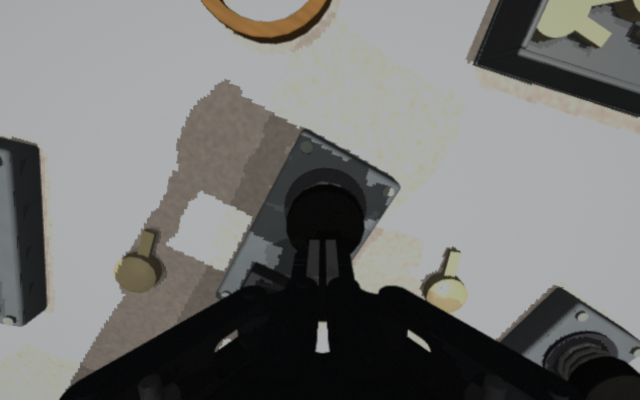

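The pad is at (325,225), below the tips at (322,240), so I'm pressing.

Request:
drive_tool(
  commands=[
    {"x": 0.2, "y": -0.1, "z": -1.0, "ax": 0, "ay": 0, "az": 0, "gripper": 1},
    {"x": 0.2, "y": -0.1, "z": -2.0, "ax": 0, "ay": 0, "az": 0, "gripper": 1},
    {"x": 0.2, "y": -0.1, "z": -2.6, "ax": 0, "ay": 0, "az": 0, "gripper": 1},
    {"x": 0.2, "y": -0.1, "z": -3.0, "ax": 0, "ay": 0, "az": 0, "gripper": 1},
    {"x": 0.2, "y": -0.1, "z": -3.0, "ax": 0, "ay": 0, "az": 0, "gripper": 1},
    {"x": 0.2, "y": -0.1, "z": -3.0, "ax": 0, "ay": 0, "az": 0, "gripper": 1},
  ],
)

```text
t: 8.57
eef_pos: [573.8, -7.4, 130.2]
tcp_rot: [[-0.001, 0.293, -0.956], [0.001, -0.956, -0.293], [-1.0, -0.001, 0.001]]
ft_force: [-3.2, 1.1, 5.5]
gripper_width: -0.3
```

```bash
python3 m.py
```

```text
9.075 F 5.487296049934519 0.30150708771342416 tip z 57.25163915472197 [573.82606776  -7.39767727 130.24922637]
```

Request:
drive_tool(
  commands=[
    {"x": 0, "y": 0, "z": -0.4, "ax": 0, "ay": 0, "az": 0, "gripper": 1},
    {"x": 0, "y": 0, "z": -0.4, "ax": 0, "ay": 0, "az": 0, "gripper": 1},
    {"x": 0, "y": 0, "z": -0.4, "ax": 0, "ay": 0, "az": 0, "gripper": 1},
  ],
)

```text
t: 9.45
eef_pos: [574.1, -7.4, 127.0]
tcp_rot: [[-0.001, 0.293, -0.956], [0.0, -0.956, -0.293], [-1.0, -0.001, 0.001]]
ft_force: [-5.3, 1.4, 9.1]
gripper_width: 0.3
```

```bash
python3 m.py
```

```text
9.95 F 9.856691065562611 0.42148858279198814 tip z 53.99939226384956 [574.08777732  -7.44266998 126.99696327]
```

Middle: about 1.34 N/mm, stiffer. Now the right.

Request:
drive_tool(
  commands=[
    {"x": 0, "y": 0, "z": 4, "ax": 0, "ay": 0, "az": 0, "gripper": 1},
    {"x": -0.5, "y": -2, "z": 7.4, "ax": 0, "ay": 0, "az": 0, "gripper": 1},
    {"x": -2, "y": -8, "z": 7.4, "ax": 0, "ay": 0, "az": 0, "gripper": 1},
    {"x": -3.5, "y": -14, "z": 7.4, "ax": 0, "ay": 0, "az": 0, "gripper": 1},
    {"x": -5.5, "y": -20, "z": 7.4, "ax": 0, "ay": 0, "az": 0, "gripper": 1},
    {"x": -6.7, "y": -23.9, "z": 6, "ax": 0, "ay": 0, "az": 0, "gripper": 1},
    {"x": -6.7, "y": -23.9, "z": 3.4, "ax": 0, "ay": 0, "az": 0, "gripper": 1},
    {"x": -6.7, "y": -23.9, "z": 3.4, "ax": 0, "ay": 0, "az": 0, "gripper": 1},
  ],
)

```text
t: 10.95
eef_pos: [505.7, -246.2, 157.7]
tcp_rot: [[-0.004, 0.291, -0.957], [0.003, -0.957, -0.291], [-1.0, -0.004, 0.003]]
ft_force: [-0.2, 1.3, 0.1]
gripper_width: 0.1
```

```bash
python3 w.py w3
```

```text
10.95 [ 505.74591514 -246.17928617  157.70625293] [-0.21152202  1.28927146  0.06321881]
padtop_p 0.25 [306.7, 236.6] [ 502.57404279 -236.41950361   62.        ]
tagtop_p 0.58 [329.3, 233.7] [ 510.16734793 -248.29517034   66.        ]
```

View pics/w3.png

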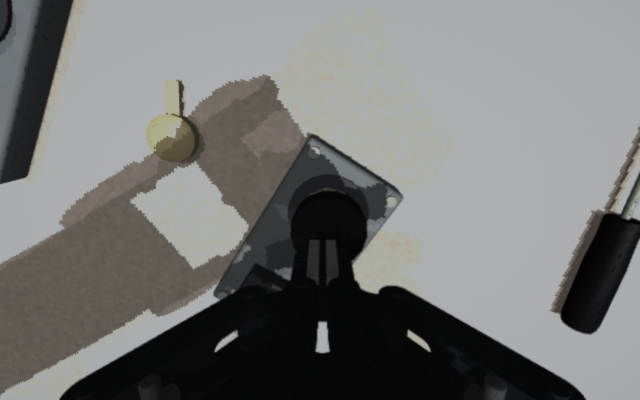

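The right pad is at (329,231), about (510,-248), under the tips. I'm pressing.

Request:
drive_tool(
  commands=[
    {"x": 0.2, "y": -0.1, "z": -1.0, "ax": 0, "ay": 0, "az": 0, "gripper": 1},
    {"x": 0.2, "y": -0.1, "z": -2.0, "ax": 0, "ay": 0, "az": 0, "gripper": 1},
    {"x": 0.2, "y": -0.1, "z": -2.6, "ax": 0, "ay": 0, "az": 0, "gripper": 1},
    {"x": 0.2, "y": -0.1, "z": -3.0, "ax": 0, "ay": 0, "az": 0, "gripper": 1},
    {"x": 0.2, "y": -0.1, "z": -3.0, "ax": 0, "ay": 0, "az": 0, "gripper": 1},
    {"x": 0.2, "y": -0.1, "z": -3.0, "ax": 0, "ay": 0, "az": 0, "gripper": 1},
  ],
)

```text
t: 11.85
eef_pos: [509.3, -247.7, 130.2]
tcp_rot: [[0.0, 0.292, -0.956], [-0.0, -0.956, -0.292], [-1.0, 0.0, -0.0]]
ft_force: [-0.8, 1.4, 0.8]
gripper_width: 0.3
```

```bash
python3 m.py
```

```text
12.35 F 1.8007757267242106 0.2638354691521609 tip z 57.10538322746538 [ 509.29354629 -247.75466152  130.00373676]
```

Request:
drive_tool(
  commands=[
    {"x": 0, "y": 0, "z": -0.4, "ax": 0, "ay": 0, "az": 0, "gripper": 1},
    {"x": 0, "y": 0, "z": -0.4, "ax": 0, "ay": 0, "az": 0, "gripper": 1},
    {"x": 0, "y": 0, "z": -0.4, "ax": 0, "ay": 0, "az": 0, "gripper": 1},
  ],
)

```text
t: 12.72
eef_pos: [509.4, -247.9, 126.2]
tcp_rot: [[0.001, 0.292, -0.956], [-0.0, -0.956, -0.292], [-1.0, 0.001, -0.0]]
ft_force: [1.1, 0.1, 3.2]
gripper_width: -0.2
```

```bash
python3 m.py
```

```text
13.225 F 3.043782549291957 0.5538757626687955 tip z 53.14100718935643 [ 509.41943013 -247.89046312  126.11166985]
```

The right block is clearly softest at about 0.33 N/mm, against 0.79 (left) and 1.34 (middle). Next I push its tag, at about (431,-229).

Request:
drive_tool(
  commands=[
    {"x": 0, "y": 0, "z": 3.5, "ax": 0, "ay": 0, "az": 0, "gripper": 1},
    {"x": 0, "y": 0, "z": 6, "ax": 0, "ay": 0, "az": 0, "gripper": 1},
    {"x": -3.5, "y": 0.9, "z": 6, "ax": 0, "ay": 0, "az": 0, "gripper": 1},
    {"x": -7.8, "y": 1.9, "z": 6, "ax": 0, "ay": 0, "az": 0, "gripper": 1},
    {"x": -7.8, "y": 1.9, "z": 3.4, "ax": 0, "ay": 0, "az": 0, "gripper": 1},
    {"x": -7.8, "y": 1.9, "z": 3.4, "ax": 0, "ay": 0, "az": 0, "gripper": 1},
  ],
)

```text
t: 13.98
eef_pos: [429.3, -227.2, 157.7]
tcp_rot: [[-0.005, 0.292, -0.956], [0.004, -0.956, -0.292], [-1.0, -0.005, 0.003]]
ft_force: [-0.1, -0.6, 0.5]
gripper_width: 0.2
```

```bash
python3 w.py w4
python3 - <<'E'
from h import *
a=camera('scene'); cv2.imwrite('pics/s4.png',cv2.resize(a[130:250,170:330,::-1],(800,600),interpolation=cv2.INTER_CUBIC))
E
```

```text
13.975 [ 429.33717073 -227.21684577  157.65784362] [-0.14430157 -0.56142775  0.48275851]
padtop_p 0.77 [404.5, 117.9] [ 508.0722859  -247.91906657   62.        ]
tagtop_p 0.66 [325.1, 232.1] [ 433.97207916 -226.56728044   66.        ]
```

View pics/w4.png

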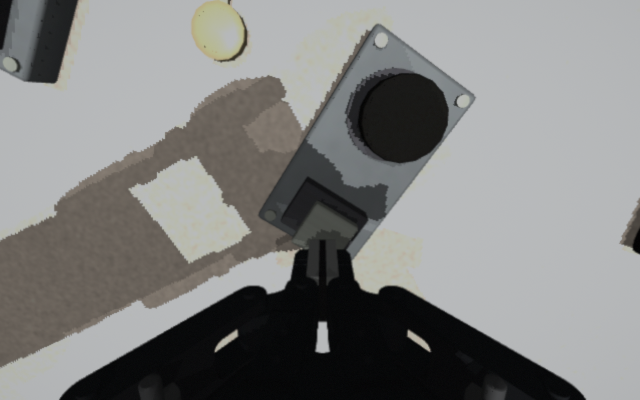

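View pics/s4.png

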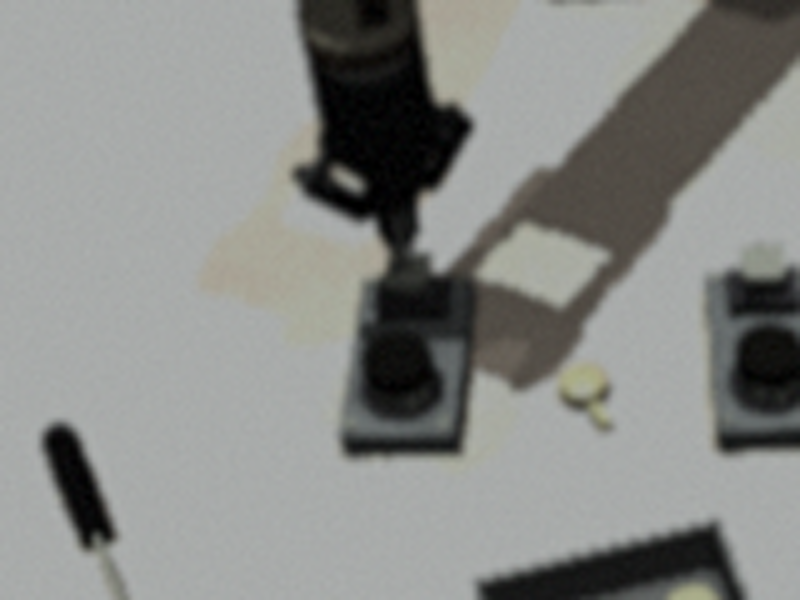

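The tag is at (325,232), about (434,-227), under the tips. I'll push down in steps.

Request:
drive_tool(
  commands=[
    {"x": 0.2, "y": 0, "z": -1.0, "ax": 0, "ay": 0, "az": 0, "gripper": 1},
    {"x": 0.2, "y": 0, "z": -1.7, "ax": 0, "ay": 0, "az": 0, "gripper": 1},
    {"x": 0.2, "y": 0, "z": -2.2, "ax": 0, "ay": 0, "az": 0, "gripper": 1},
    {"x": 0.2, "y": 0, "z": -2.6, "ax": 0, "ay": 0, "az": 0, "gripper": 1},
    {"x": 0.2, "y": 0, "z": -3.0, "ax": 0, "ay": 0, "az": 0, "gripper": 1},
    {"x": 0.2, "y": 0, "z": -3.4, "ax": 0, "ay": 0, "az": 0, "gripper": 1},
    {"x": 0.2, "y": 0, "z": -3.6, "ax": 0, "ay": 0, "az": 0, "gripper": 1},
    {"x": 0.2, "y": 0, "z": -3.6, "ax": 0, "ay": 0, "az": 0, "gripper": 1},
  ],
)

```text
t: 15.18
eef_pos: [433.3, -228.8, 123.8]
tcp_rot: [[0.001, 0.292, -0.956], [-0.001, -0.956, -0.292], [-1.0, 0.001, -0.0]]
ft_force: [-0.1, -0.2, -1.0]
gripper_width: -0.1
```

Request:
drive_tool(
  commands=[
    {"x": 0, "y": 0, "z": -0.2, "ax": 0, "ay": 0, "az": 0, "gripper": 1},
    {"x": 0, "y": 0, "z": -0.3, "ax": 0, "ay": 0, "az": 0, "gripper": 1},
    {"x": 0, "y": 0, "z": -0.3, "ax": 0, "ay": 0, "az": 0, "gripper": 1},
  ],
)

```text
t: 15.55
eef_pos: [433.5, -229.0, 121.1]
tcp_rot: [[0.001, 0.292, -0.956], [-0.001, -0.956, -0.292], [-1.0, 0.001, -0.001]]
ft_force: [0.2, -0.7, 1.8]
gripper_width: -0.3
```

Request:
drive_tool(
  commands=[
    {"x": 0, "y": 0, "z": -0.2, "ax": 0, "ay": 0, "az": 0, "gripper": 1},
    {"x": 0, "y": 0, "z": -0.2, "ax": 0, "ay": 0, "az": 0, "gripper": 1},
  ],
)

```text
t: 15.8
eef_pos: [433.7, -229.1, 120.5]
tcp_rot: [[0.0, 0.293, -0.956], [-0.001, -0.956, -0.293], [-1.0, 0.001, -0.0]]
ft_force: [-4.4, 3.3, 15.3]
gripper_width: 0.2
```

Request:
drive_tool(
  commands=[
    {"x": 0, "y": 0, "z": -0.2, "ax": 0, "ay": 0, "az": 0, "gripper": 1},
    {"x": 0, "y": 0, "z": -0.2, "ax": 0, "ay": 0, "az": 0, "gripper": 1},
  ],
)

```text
t: 16.05
eef_pos: [433.9, -229.3, 120.3]
tcp_rot: [[-0.0, 0.293, -0.956], [-0.0, -0.956, -0.293], [-1.0, 0.0, 0.0]]
ft_force: [-9.7, 6.9, 30.4]
gripper_width: 0.2
```

A firm stop came at a tip height of about 47.4 mm, so the tag is fully down. I'll retreat straight up and check.

Request:
drive_tool(
  commands=[
    {"x": 0, "y": 0, "z": 1, "ax": 0, "ay": 0, "az": 0, "gripper": 1},
    {"x": 0, "y": 0, "z": 5, "ax": 0, "ay": 0, "az": 0, "gripper": 1},
    {"x": 0, "y": 0, "z": 10, "ax": 0, "ay": 0, "az": 0, "gripper": 1},
    {"x": -4, "y": -5, "z": 14, "ax": 0, "ay": 0, "az": 0, "gripper": 1},
    {"x": -8, "y": -10, "z": 16, "ax": 0, "ay": 0, "az": 0, "gripper": 1},
    {"x": -12, "y": -15, "z": 16, "ax": 0, "ay": 0, "az": 0, "gripper": 1},
    {"x": -12, "y": -15, "z": 16, "ax": 0, "ay": 0, "az": 0, "gripper": 1},
    {"x": -12, "y": -15, "z": 16, "ax": 0, "ay": 0, "az": 0, "gripper": 1},
  ],
)

```text
t: 17.05
eef_pos: [312.8, -378.8, 276.4]
tcp_rot: [[-0.0, 0.29, -0.957], [0.001, -0.957, -0.29], [-1.0, -0.001, -0.0]]
ft_force: [0.2, 1.0, -0.9]
gripper_width: 0.2
```

Run:
```python
from h import *
s=ctrl.observe(); print(s['t'],s['eef_pos'],s['ft_force'])
a=camera('scene'); cv2.imwrite('pics/s5.png',cv2.resize(a[80:280,180:480,::-1],(800,533),interpolation=cv2.INTER_CUBIC))
b=camera('top')
for k,z in(('padtop_p',62),('tagtop_p',66)):
    for r in spot_point(k,'top')[:4]: print(k,round(r['conf'],2),np.round(atz('top',r['point'],z),1))
cv2.imwrite('pics/t5.png',cv2.resize(b[130:310,160:480,::-1],(800,450),interpolation=cv2.INTER_CUBIC))
```

```text
17.05 [ 312.7648499  -378.83975371  276.37160268] [ 0.23441518  0.95411798 -0.90623225]
padtop_p 0.79 [577.4   1.3  62. ]
padtop_p 0.76 [ 501.5 -246.1   62. ]
padtop_p 0.62 [508.8 245.1  62. ]
padtop_p 0.59 [434.1 253.1  62. ]
tagtop_p 0.53 [422.8 250.5  66. ]
tagtop_p 0.49 [ 431.6 -227.3   66. ]
tagtop_p 0.42 [495.8   9.6  66. ]
```

View pics/s5.png

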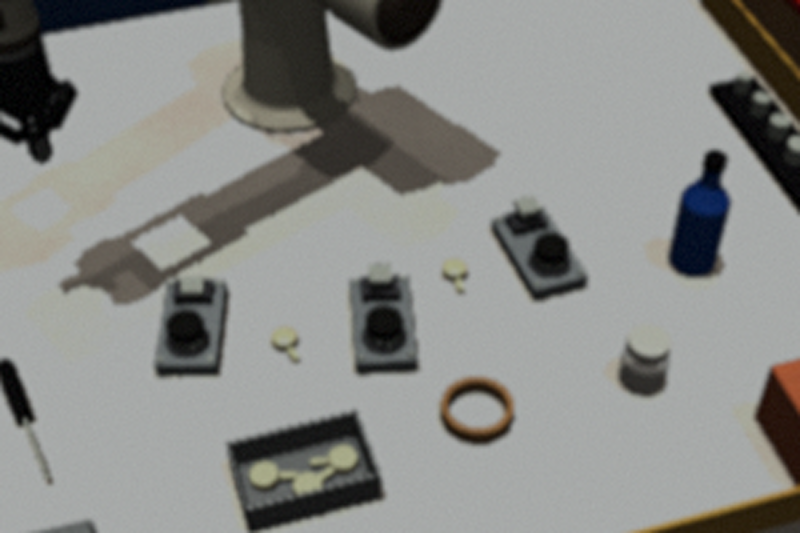

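View pics/t5.png

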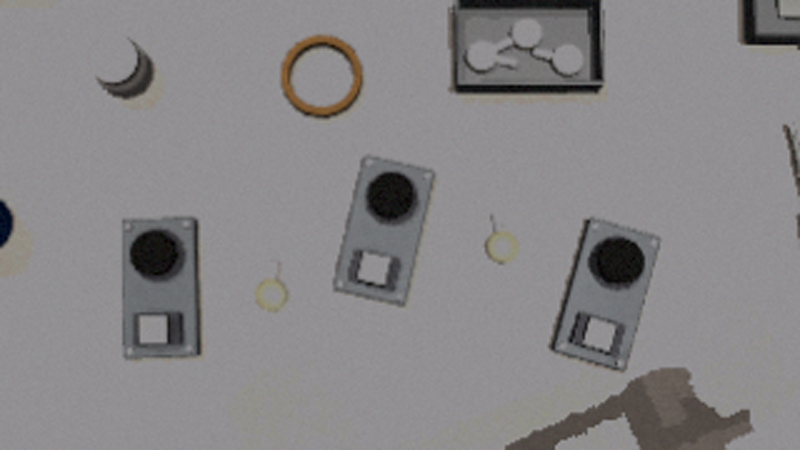

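The scene view shows the right tag down, at (190,287) on its guide block. The other two tags are up, at (380,272) and (526,207). Blocks and bystanders have not visibly moved.

```bash
python3 -c "
from h import *
print(workorder.hand_in())"
```

```text
the job is handed in; nothing more can be done
None
```

I pressed the three pads from left to right, found the right mount softest, and pushed down its tag. The job is handed in; it reports no verdict.

| Block | Press depth | Measured stiffness |
|---|---|---|
| Left | about 8 mm | about 0.79 N/mm |
| Middle | about 8 mm | about 1.34 N/mm |
| Right | about 9 mm | about 0.33 N/mm |

- **Tag:** I pushed the right block's tag to a firm stop, with the fingertips at about 47.4 mm and up to 30 N. The expected height for fully down is 48 mm. The tag stayed down after I backed off.
- **Final pictures:** The left and middle tags are still up, the pads look free again, and the blocks and the other things have not visibly moved. The robot was clear of everything at about 17 s, within the 58 s limit.
- **Disagreements:** Pad and tag positions from the top and wrist cameras differed by 3–4 mm. In the last top picture the network also reported one low-confidence "pad" near the left tag and placed the left tag about 11 mm off in y. The picture itself shows the left block where it stood before.

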